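# Nest the bar beakers on the empty slate coaster

## Robot

A 7-joint arm with a two-finger parallel gripper is mounted at the origin on a cart in front of the work surface, level with it; the furniture and walls round the work are solid. World frame = base frame: x ahead of the robot, y to its left, z up, the work surface at z = 0. Lengths are in m, angles in rad, forces in N, time in s.
With the tool pointing down it reaches from about 0.4 to 0.85 m from the base axis. Payload 4.5 kg.
Tool frame: the origin (TCP) lies at the very end of the fingers, on their centre line; the grasp point (between the pads) lies 19 mm behind it (grip_point_offset is the distance from the TCP to the grasp point, in m); z points along the fingers, y is the line along which they close (so a half turn about z gives the same grasp; the last joint's range is limited). The gripper opens to 88 mm and grips with 3 to 60 N. Pads are 18 mm wide; open, the fingers measure 123 mm over their backs; the gripper's body (75 mm by 187 mm) begins 45 mm behind the grasp point.
Start: joints at [-1.111, 0.689, -0.195, 1.565, 0.157, 0.902, -0.215], TCP at [0.258, 0.569, 0.239] pointing down, gripper open.
Joint ranges: [-3.01, 3.01], [-0.46, 2.08], [-1.47, 1.51], [0.13, 2.56], [-1, 4.14], [0.04, 2.09], [-2.66, 2.66]. Speed limits (rad/s): [2.57, 2.57, 3.14, 3.14, 3.14, 3.14, 3.14].

## Interface

Orientations are given as a unit quaternion [x, y, z, w].
In Python, from plant import get_state, snapshot, camera_params, finish_job, grip_point_offset gives the robot as it stands.
- The arm moves only by the tool tcp_steps, called after "Request:" in YAML: its name, and indented under it one key for each argument. Schema: {"type":"object","properties":{"moves":{"type":"array","items":{"type":"object","properties":{"finger_gap":{"type":"number"},"dx":{"type":"number"},"dy":{"type":"number"},"dz":{"type":"number"},"wx":{"type":"number"},"wy":{"type":"number"},"wz":{"type":"number"}},"additionalProperties":false,"required":["finger_gap"]},"minItems":1,"maxItems":10},"force":{"type":"number"},"only":{"type":"string"},"quiet":{"type":"boolean"},"lines":{"type":"string"}},"required":["moves"],"additionalProperties":false}. moves is a list of rows, 1 to 10 of them, each an object with the fields finger_gap (the opening from 0.0 (shut) to 1.0 (fully open)), dx, dy, dz (the shift in m), wx, wy, wz (a rotation vector in rad); a field left out counts as zero (the opening has to be given); each row is the pose to reach, as a shift and turn from the pose commanded when the call began, along the tool's axes at that moment; what a row does not reach only later rows make up. A row lasts 1/10 s, in which the tool goes at most 0.05 m and 0.15 rad, less where a joint would pass 70% of its speed; a pose out of reach is approached as far as the arm can. The fingers move at their own pace and stop on an object; force is the grip in N (left out, the last holds). Time passes only in rows, so rows that do not move let the fingers close. The tool returns the time, the measured TCP pose, the force, the opening and the grip force at its end. only (a regular expression) keeps the lines of the reply that match it, lines (a string "A,B") keeps lines A to B, and quiet returns only ok. Input that does not fit is refused with a message, and nothing moves.
- get_state(): the state, without advancing time (a new reading comes with each control period).
- snapshot(name): name is "scene" or "top"; returns (picture, depth): 480x640x3 uint8, red, green, blue; 480x640 float32, m along the optical axis (not along the pixel's ray), 0 where there is no reading.
- camera_params(name): a dict with "fx", "fy", "cx", "cy" (pixels), "rvec" (rotation vector, rad) and "tvec" (3), from world to camera coordinates, as OpenCV has them. Camera axes: x right, y down, z forward; pixel columns grow to the right and rows downward; lengths in m; the calibration is good to about 2 mm. A picture is of the moment at which its call begins. camera_params takes no time and is no camera call.
- finish_job(): hands the job in; it is judged then, once.
The state is a dict: "clock": time; "q": joint angles; "qd": joint speeds; "joint_torque": joint torques, N m; "tool_pos": TCP position; "eef_rot": TCP orientation; "contact_force": force on the tool from outside, world axes, zero at the start; "moment": the same for the moment, N m; "opening": opening from 0.0 (shut) to 1.0 (fully open); "finger_force": force on a finger pad.
Only numpy, scipy, OpenCV 4.12 (cv2) and the standard library are available. Lean on these libraries where they do the work, as an engineer would, in place of code of your own. Each camera call takes 0.05 s, during which the arm holds its last target. There are 200 camera calls.

## Task

Put the four steel bar beakers away as one nest on the empty one of the two slate coasters in front of you: stand the largest upright in the middle of that coaster, then set the next smaller one down inside it, and so on by size, one at a time, until the smallest stands innermost. Each must stand upright on the floor of the one around it; leave the honey jar, the jug and the spice jar where they are.

Things in the scene. Friction and masses are not known exactly. Their poses are not given: they have to be found in the camera images.
- beaker_1: the largest (widest and lowest) of four cylindrical steel beakers, open at the top, brass band round the foot: 66 mm across, 58 mm high, wall 2 mm, inside diameter 62 mm; inner floor 12 mm above the underside, foot edge bevelled 3 mm, loose. Origin: centre of its underside, z up to the mouth.
- beaker_2: the second largest of four cylindrical steel beakers, open at the top, brass band round the foot: 52 mm across, 65 mm high, wall 2 mm, inside diameter 48 mm; inner floor 12 mm above the underside, foot edge bevelled 3 mm, loose. Origin: centre of its underside, z up to the mouth. Seated in the next larger one, its top 19 mm stand out above that one's rim.
- beaker_3: the third largest of four cylindrical steel beakers, open at the top, brass band round the foot: 38 mm across, 72 mm high, wall 2 mm, inside diameter 34 mm; inner floor 12 mm above the underside, foot edge bevelled 3 mm, loose. Origin: centre of its underside, z up to the mouth. Seated in the next larger one, its top 19 mm stand out above that one's rim.
- beaker_4: the smallest (thinnest and tallest) of four cylindrical steel beakers, open at the top, brass band round the foot: 25 mm across, 79 mm high, wall 2 mm, inside diameter 21 mm; inner floor 12 mm above the underside, foot edge bevelled 3 mm, loose. Origin: centre of its underside, z up to the mouth. Seated in the next larger one, its top 19 mm stand out above that one's rim.
- slate_free: the empty one of the two square black slate coasters in front of the robot, 96 x 96 mm, 8 mm thick, fixed to the worktop. Origin: centre of its underside, on the worktop (z = 0); its upper face is 8 mm above
- slate_jar: the other square black slate coaster, 94 x 95 mm, 8 mm thick, fixed to the worktop, on which the honey jar stands. Origin: centre of its underside
- honey_jar: honey jar with white lid, 57 x 59 mm, 85 mm high, loose, on the other slate coaster; stays there. Origin: centre of its underside
- creamer: orange jug with handle, 67 x 103 mm, 85 mm high, loose, at the back of the worktop, below the wall cabinets (their front is about x = 0.60 and their underside z = 0.49: keep wrist and forearm clear); stays there. Origin: centre of its underside
- spice_jar: small clear spice jar with a dark cap, 41 mm across, 105 mm high, loose, at the back of the worktop, below the wall cabinets (their front is about x = 0.60 and their underside z = 0.49: keep wrist and forearm clear); stays there. Origin: centre of its underside

How it is judged:
By the outcome, as a careful person would: the job done as asked, in the order asked, and still so for the second after the job is handed in, with the robot touching nothing.
It also fails if it takes over 118 s, if anything falls off the work surface, if the arm or the gripper's body presses on something with over 40 N, if the wrist force passes 120 N, or if a joint passes its speed limit or range.

## Working session

There is one attempt and no reset: what is moved stays moved. The work goes in short steps, Python scripts to look and compute and a tool call to move; the robot and the scene stay as the last step left them, time stands still between calls to the robot, and variables do not carry over. Pictures are saved under pics/ and viewed, at most 14 in all, crops included, and the job is handed in when it is done.

```bash
mkdir -p pics; ls
```

Run:
```python
from plant import *
import cv2,numpy as np
s=get_state();print(s['clock'],s['tool_pos'],s['eef_rot'],s['opening'],grip_point_offset)
for n in("scene","top"):
    p,d=snapshot(n);cv2.imwrite(f"pics/{n}0.png",p[:,:,::-1]);np.savez(f"{n}0.npz",p=p,d=d);c=camera_params(n);print(n,c)
```

```text
pics
0.0 [0.25793264 0.56861862 0.23792348] [ 2.11243715e-01  9.77433014e-01 -8.81176364e-04 -1.38974663e-04] 1.0005578808133253 0.0187
scene {'fx': 618.638912176197, 'fy': 618.638912176197, 'cx': 317.2522536615992, 'cy': 239.6254744733572, 'rvec': array([ 1.87161946, -0.73842911,  0.49381038]), 'tvec': array([-0.37418545,  0.1980395 ,  0.94151648])}
top {'fx': 544.4500828860931, 'fy': 544.4500828860931, 'cx': 324.03867907294483, 'cy': 239.23678130778723, 'rvec': array([ 2.12376931, -2.1759626 ,  0.16199564]), 'tvec': array([-0.0061993 ,  0.54261616,  1.37869461])}
```

View pics/scene0.png

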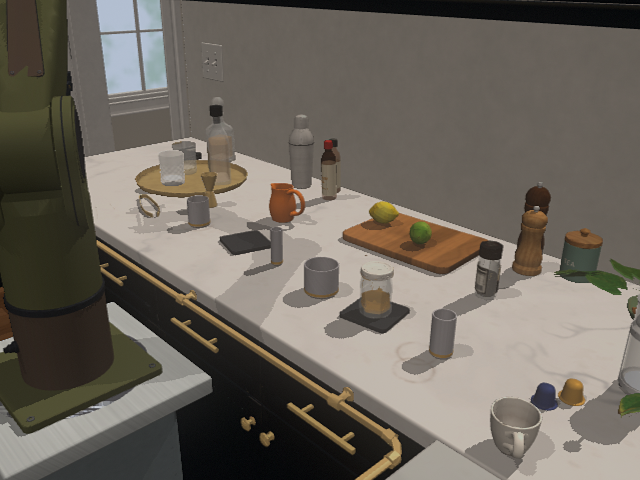

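View pics/top0.png

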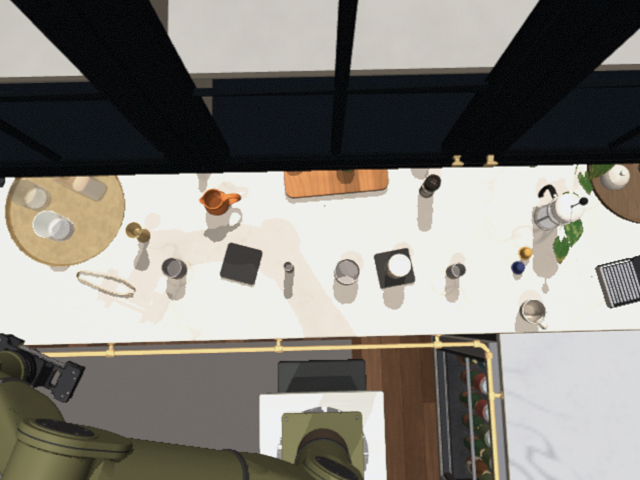

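The scene view shows beaker_1 at (321,278), beaker_2 at (198,211), beaker_3 at (443,334) and beaker_4 at (277,246), with the free slate at (245,242). In the top view they are at (347,271), (174,269), (456,271) and (288,267), with the free slate at (241,263). The jar slate is at (394,268).

Create h.py:
```python
import numpy as np,cv2
from scipy.optimize import least_squares
from plant import *
def cam(n):
    c=camera_params(n);K=np.array([[c['fx'],0,c['cx']],[0,c['fy'],c['cy']],[0,0,1]]);R=cv2.Rodrigues(c['rvec'])[0];return K,R,c['tvec']
def cloud(n,d):
    K,R,t=cam(n);v,u=np.mgrid[:480,:640]
    P=np.stack([(u-K[0,2])/K[0,0]*d,(v-K[1,2])/K[1,1]*d,d],-1)-t
    W=P@R; W[d==0]=np.nan; return W
def ray(n,uv,z):
    K,R,t=cam(n);o=-R.T@t;r=R.T@np.linalg.inv(K)@np.array([uv[0],uv[1],1.]);return o+r*(z-o[2])/r[2]
def proj(n,X):
    K,R,t=cam(n);p=K@(R@np.asarray(X,float)+t);return p[:2]/p[2]
def fitc(xy,r):  # circle centre with known radius, robust
    return least_squares(lambda c:np.hypot(*(xy-c).T)-r,xy.mean(0),loss='soft_l1',f_scale=.002).x
```

Run:
```python
from h import *
S={n:np.load(n+"0.npz") for n in("scene","top")}
W={n:cloud(n,S[n]['d']) for n in S}
C={'b1':(347,271,33,58),'b2':(174,269,26,65),'b3':(456,271,19,72),'b4':(288,267,12.5,79),'jar':(398,265,29,85)}
print('table z',[np.nanmedian(W['top'][300:310,200:260,2]),np.nanmedian(W['scene'][300:320,250:280,2])])
for k,(u,v,r,h) in C.items():
    c=ray('top',(u,v),h/1000)[:2]
    for n in S:
        w=W[n].reshape(-1,3)
        m=(np.hypot(*(w[:,:2]-c).T)<.06)&(w[:,2]>.02)
        q=w[m]
        zt=np.nanpercentile(q[:,2],97) if len(q) else 0
        q2=q[q[:,2]>zt-.012]
        f=fitc(q2[:,:2],r/1000-.001) if len(q2)>5 else None
        print(k,n,len(q),'ztop %.4f'%zt,len(q2),f, 'mid',(q2[:,:2].max(0)+q2[:,:2].min(0))/2,np.ptp(q2[:,:2],axis=0))
for n in S:
    print('slate',n)
    g=cv2.cvtColor(S[n]['p'],cv2.COLOR_RGB2GRAY)
    u,v=(241,263) if n=='top' else (245,242)
    m=np.zeros_like(g);b=(g<75).astype(np.uint8)
    _,l,st,ce=cv2.connectedComponentsWithStats(b);k=l[v,u];print(st[k],ce[k],ray(n,ce[k],.008))
    ct=max(cv2.findContours((l==k).astype(np.uint8),0,1)[0],key=cv2.contourArea)
    P=np.array([ray(n,p[0],.008)[:2] for p in ct]);R=cv2.minAreaRect((P*1000).astype(np.float32));print(R,'z',np.nanmedian(W[n][l==k][:,2]))
for n in S:
    p=S[n]['p']; c=p[170:380,150:480] if n=='scene' else p[225:315,130:490]
    cv2.imwrite(f'pics/c_{n}.png',cv2.resize(c[:,:,::-1],None,fx=2.2,fy=2.2,interpolation=2))
```

```text
table z [np.float64(0.0002476178268263855), np.float64(-0.00029149313745307164)]
b1 scene 1042 ztop 0.0571 437 [ 0.45497735 -0.07326402] mid [ 0.4549847 -0.0721976] [0.06755095 0.07155707]
b1 top 128 ztop 0.0618 79 [ 0.45617214 -0.07642157] mid [ 0.45600595 -0.07686207] [0.0644784  0.06396096]
b2 scene 519 ztop 0.0646 214 [0.47499829 0.3727701 ] mid [0.47483054 0.37447966] [0.05433595 0.06093969]
b2 top 230 ztop 0.0682 80 [0.47591623 0.36882671] mid [0.47573843 0.36931017] [0.0490085 0.050547 ]
b3 scene 924 ztop 0.0712 347 [ 0.45018973 -0.35519169] mid [ 0.45012257 -0.35567306] [0.04069268 0.03776214]
b3 top 182 ztop 0.0743 68 [ 0.45148225 -0.35794599] mid [ 0.45110936 -0.35807716] [0.03568522 0.03796252]
b4 scene 360 ztop 0.0782 113 [0.470137   0.07684958] mid [0.46954832 0.07671422] [0.02721142 0.02716018]
b4 top 68 ztop 0.0815 31 [0.47151411 0.07309198] mid [0.472362   0.07227979] [0.02368984 0.02273558]
jar scene 1551 ztop 0.0936 549 [ 0.46430314 -0.20162054] mid [ 0.46268236 -0.20317978] [0.05788764 0.05817235]
jar top 467 ztop 0.0984 401 [ 0.46433467 -0.20522626] mid [ 0.46530824 -0.20441653] [0.05494358 0.05547674]
slate scene
[220 231  52  24 844] [245.17180095 242.20971564] [0.47836021 0.19498516 0.008     ]
((480.1676940917969, 195.798583984375), (111.05389404296875, 98.3711929321289), 73.81075286865234) z 0.0075805058551538865
slate top
[ 221  243   41   41 1158] [240.87305699 263.15284974] [0.48820541 0.20166881 0.008     ]
((488.2277526855469, 201.79522705078125), (90.74213409423828, 90.303466796875), 74.03763580322266) z 0.008499414294949947
```

View pics/c_top.png

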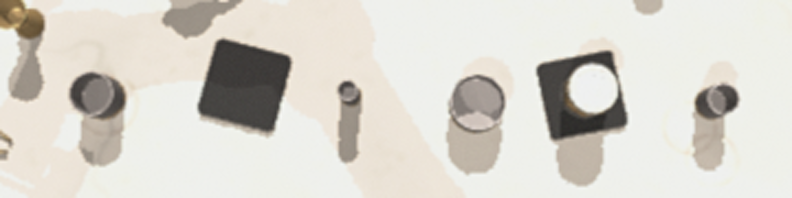

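View pics/c_scene.png

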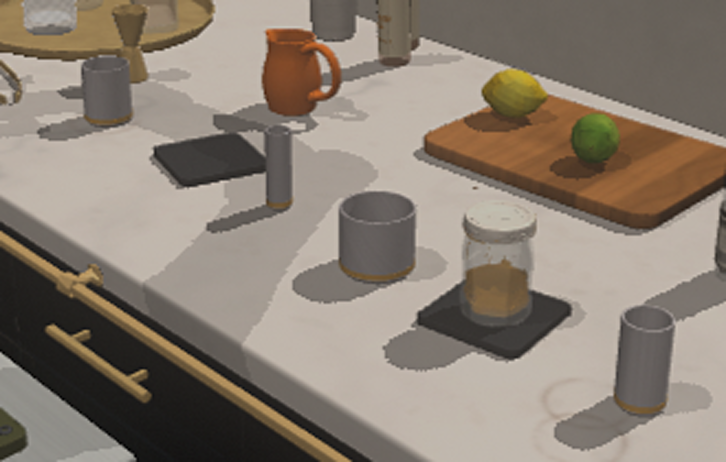

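The crops show all four beakers standing upright. The two views agree to about 3 mm, with a constant offset between them, and measure rim heights of about 59, 66, 73 and 80 mm. Next I turn the tool so it closes along world x, then approach beaker_1.

Request:
tcp_steps:
  moves:
    - {"finger_gap":1, "wz":1.145}
    - {"finger_gap":1, "wz":1.145}
    - {"finger_gap":1, "wz":1.145}
    - {"finger_gap":1, "wz":1.145}
    - {"finger_gap":1, "wz":1.145}
    - {"finger_gap":1, "wz":1.145}
    - {"finger_gap":1, "wz":1.145}
    - {"finger_gap":1, "wz":1.145}
    - {"finger_gap":1, "wz":1.145}
  force: 30

```text
clock: 1.0
tool_pos: [0.2578, 0.569, 0.2383]
eef_rot: [0.707, 0.707, -0.0, 0.0]
contact_force: [-0.0, -0.4, -0.0]
opening: 1.001
finger_force: 0.0
```

```bash
python3 -c "
from plant import *
s=get_state();print(s['tool_pos'],s['eef_rot'],s['q'])"
```

```text
[0.25782634 0.56897653 0.23827349] [ 7.07075298e-01  7.07138051e-01 -3.89130528e-04  3.86497619e-04] [-1.29622047  0.69092386  0.13972204  1.57669095 -0.11458658  0.88303497
 -1.11514744]
```

Request:
tcp_steps:
  moves:
    - {"finger_gap":1, "dy":0.198}
    - {"finger_gap":1, "dy":0.198}
    - {"finger_gap":1, "dy":0.198}
    - {"finger_gap":1, "dy":0.198}
    - {"finger_gap":1, "dx":-0.2, "dy":0.198}
    - {"finger_gap":1, "dx":-0.2, "dy":0.198}
    - {"finger_gap":1, "dx":-0.2, "dy":0.198}
    - {"finger_gap":1, "dx":-0.2, "dy":0.198}
    - {"finger_gap":1, "dx":-0.2, "dy":0.198}

```text
clock: 1.9
tool_pos: [0.457, 0.3592, 0.2385]
eef_rot: [0.71, 0.704, -0.004, 0.002]
contact_force: [0.1, 0.5, -0.3]
opening: 1.003
finger_force: 0.0
```

Request:
tcp_steps:
  moves:
    - {"finger_gap":1, "dx":-0.444}
    - {"finger_gap":1, "dx":-0.444}
    - {"finger_gap":1, "dx":-0.444}
    - {"finger_gap":1, "dx":-0.444}
    - {"finger_gap":1, "dx":-0.444}
    - {"finger_gap":1, "dx":-0.444}
    - {"finger_gap":1, "dx":-0.444}
    - {"finger_gap":1, "dx":-0.444}
    - {"finger_gap":1, "dx":-0.444}
    - {"finger_gap":1, "dx":-0.444}

```text
clock: 2.9
tool_pos: [0.4558, -0.082, 0.2389]
eef_rot: [0.71, 0.704, -0.001, 0.001]
contact_force: [-0.0, 0.7, -0.6]
opening: 0.998
finger_force: 0.0
```

Request:
tcp_steps:
  moves:
    - {"finger_gap":1}
    - {"finger_gap":1}
    - {"finger_gap":1}

```text
clock: 3.2
tool_pos: [0.4564, -0.0728, 0.2386]
eef_rot: [0.706, 0.709, 0.0, -0.0]
contact_force: [-0.5, 0.3, -0.4]
opening: 1.0
finger_force: 0.0
```

Run:
```python
from h import *
s=get_state();print(s['tool_pos'],s['eef_rot'])
p,d=snapshot('scene');cv2.imwrite('pics/s1.png',p[130:400,180:480,::-1].repeat(2,0).repeat(2,1))
```

```text
[ 0.45644371 -0.07281051  0.23862947] [ 7.05629073e-01  7.08581262e-01  3.01351397e-04 -3.41724269e-04]
```

View pics/s1.png

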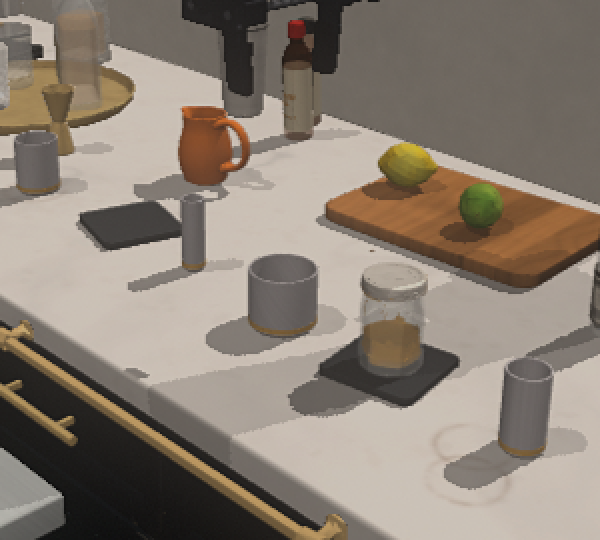

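The gripper is clear above everything, with its fingers at about (240–330, 60–95) in the crop. Going down over beaker_1.

Request:
tcp_steps:
  moves:
    - {"finger_gap":1, "dz":0.04}
    - {"finger_gap":1, "dz":0.08}
    - {"finger_gap":1, "dz":0.12}
    - {"finger_gap":1, "dz":0.15}
    - {"finger_gap":1, "dz":0.17}
    - {"finger_gap":1, "dz":0.185}
    - {"finger_gap":1, "dz":0.195}
    - {"finger_gap":1, "dz":0.205}
    - {"finger_gap":1, "dz":0.207}
    - {"finger_gap":1, "dz":0.207}

```text
clock: 4.25
tool_pos: [0.4563, -0.0746, 0.0318]
eef_rot: [0.707, 0.707, 0.0, -0.0]
contact_force: [0.6, 0.1, 0.4]
opening: 1.001
finger_force: 0.0
```

Request:
tcp_steps:
  moves:
    - {"finger_gap":0.7}
    - {"finger_gap":0.7}
    - {"finger_gap":0}
    - {"finger_gap":0}
    - {"finger_gap":0}
    - {"finger_gap":0}
    - {"finger_gap":0}
  force: 25

```text
clock: 4.95
tool_pos: [0.4568, -0.0749, 0.0321]
eef_rot: [0.707, 0.707, 0.001, 0.001]
contact_force: [0.7, 0.1, 6.3]
opening: 0.734
finger_force: 24.8
```

Request:
tcp_steps:
  moves:
    - {"finger_gap":0, "dz":-0.02}
    - {"finger_gap":0, "dz":-0.05}
    - {"finger_gap":0, "dz":-0.09}
    - {"finger_gap":0, "dz":-0.12}
    - {"finger_gap":0, "dz":-0.12}

```text
clock: 5.45
tool_pos: [0.4574, -0.075, 0.1543]
eef_rot: [0.707, 0.707, 0.002, 0.002]
contact_force: [-0.6, -0.5, -3.9]
opening: 0.732
finger_force: 24.8
```

Request:
tcp_steps:
  moves:
    - {"finger_gap":0, "dx":0.03}
    - {"finger_gap":0, "dx":0.07, "dy":0.01}
    - {"finger_gap":0, "dx":0.11, "dy":0.02}
    - {"finger_gap":0, "dx":0.15, "dy":0.03}
    - {"finger_gap":0, "dx":0.19, "dy":0.032}
    - {"finger_gap":0, "dx":0.23, "dy":0.032}
    - {"finger_gap":0, "dx":0.26, "dy":0.032}
    - {"finger_gap":0, "dx":0.278, "dy":0.032}
    - {"finger_gap":0, "dx":0.278, "dy":0.032}
    - {"finger_gap":0, "dx":0.278, "dy":0.032}

```text
clock: 6.45
tool_pos: [0.487, 0.2022, 0.1503]
eef_rot: [0.707, 0.707, -0.002, -0.0]
contact_force: [-0.0, -0.9, -4.3]
opening: 0.734
finger_force: 24.8
```

Request:
tcp_steps:
  moves:
    - {"finger_gap":0, "dz":0.03}
    - {"finger_gap":0, "dz":0.06}
    - {"finger_gap":0, "dz":0.08}
    - {"finger_gap":0, "dz":0.09}
    - {"finger_gap":0, "dz":0.09}
    - {"finger_gap":0, "dz":0.09}

```text
clock: 7.05
tool_pos: [0.4886, 0.2024, 0.0621]
eef_rot: [0.708, 0.707, 0.0, 0.0]
contact_force: [0.1, 0.4, -3.3]
opening: 0.732
finger_force: 24.8
```

Run:
```python
from h import *
for n,(a,b,c,e) in {'scene':(150,300,170,340),'top':(200,320,160,330)}.items():
    p,d=snapshot(n);np.savez(n+'2.npz',p=p,d=d);cv2.imwrite(f'pics/{n}2.png',cv2.resize(p[a:b,c:e,::-1],None,fx=3,fy=3,interpolation=2))
a=cv2.imread('pics/scene2.png');b=cv2.imread('pics/top2.png');b=cv2.resize(b,(a.shape[1],360))
cv2.imwrite('pics/st2.png',cv2.resize(np.vstack([a,b]),(370,590)))
```

```text
(no output)
```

View pics/st2.png

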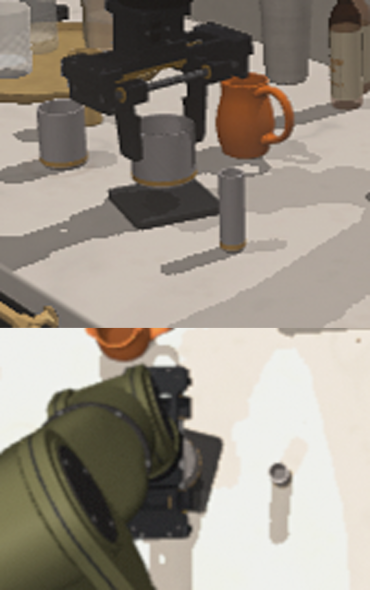

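Beaker_1 is held upright over the slate, with its foot about 22 mm above it. Lowering.

Request:
tcp_steps:
  moves:
    - {"finger_gap":0, "dz":0.008}
    - {"finger_gap":0, "dz":0.014}
    - {"finger_gap":0, "dz":0.018}
    - {"finger_gap":0, "dz":0.020}
    - {"finger_gap":0, "dz":0.0215}
    - {"finger_gap":0, "dz":0.0215}
    - {"finger_gap":0, "dz":0.0215}

```text
clock: 7.85
tool_pos: [0.4879, 0.203, 0.0405]
eef_rot: [0.707, 0.707, -0.0, -0.0]
contact_force: [-2.1, -0.7, 1.5]
opening: 0.735
finger_force: 24.9
```

Contact has begun: the force went from −3.6 to +1.5 N. I'll release gently and rise.

Request:
tcp_steps:
  moves:
    - {"finger_gap":0, "dz":0.0005}
    - {"finger_gap":0.78, "dz":0.0005}
    - {"finger_gap":0.82, "dz":0.0005}
    - {"finger_gap":0.9, "dz":0.0005}
    - {"finger_gap":1, "dz":0.0005}
    - {"finger_gap":1, "dz":0.0005}
    - {"finger_gap":1, "dz":-0.02}
    - {"finger_gap":1, "dz":-0.06}
    - {"finger_gap":1, "dz":-0.1}
    - {"finger_gap":1, "dz":-0.1}

```text
clock: 8.85
tool_pos: [0.4911, 0.2042, 0.1445]
eef_rot: [0.707, 0.707, 0.004, 0.002]
contact_force: [0.8, -0.1, -0.3]
opening: 1.002
finger_force: 0.0
```

Request:
tcp_steps:
  moves:
    - {"finger_gap":1, "dx":0.04, "dz":-0.02}
    - {"finger_gap":1, "dx":0.08, "dz":-0.05}
    - {"finger_gap":1, "dx":0.12, "dy":-0.01, "dz":-0.05}
    - {"finger_gap":1, "dx":0.16, "dy":-0.012, "dz":-0.05}
    - {"finger_gap":1, "dx":0.167, "dy":-0.012, "dz":-0.05}
    - {"finger_gap":1, "dx":0.167, "dy":-0.012, "dz":-0.05}
    - {"finger_gap":1, "dx":0.167, "dy":-0.012, "dz":-0.05}

```text
clock: 9.55
tool_pos: [0.4764, 0.3681, 0.1895]
eef_rot: [0.708, 0.706, -0.001, 0.001]
contact_force: [-0.2, -0.7, 0.6]
opening: 1.001
finger_force: 0.0
```

Create m.py:
```python
from h import *
import sys
def meas(c,r,h,rad=.05,base=0):
    out=[]
    for n in('scene','top'):
        p,d=snapshot(n);w=cloud(n,d).reshape(-1,3)
        m=(np.hypot(*(w[:,:2]-c).T)<rad)&(abs(w[:,2]-h)<.03);q=w[m]
        if len(q)<8: print(n,'few');continue
        zt=np.percentile(q[:,2],97);q=q[q[:,2]>zt-.012]
        f=fitc(q[:,:2],r-.001);print(n,len(q),'z %.4f'%zt,f.round(4),'mid',((q[:,:2].max(0)+q[:,:2].min(0))/2).round(4))
```

Run:
```python
from m import *
s=get_state();print(s['tool_pos'])
meas(np.array([.488,.203]),.033,.066)
for n,(a,b,c,e) in {'top':(200,320,160,330)}.items():
    p,d=snapshot(n);np.savez(n+'3.npz',p=p,d=d);cv2.imwrite(f'pics/{n}3.png',cv2.resize(p[a:b,c:e,::-1],None,fx=3,fy=3,interpolation=2))
```

```text
[0.4763875  0.36809134 0.1895431 ]
scene 314 z 0.0657 [0.4857 0.2041] mid [0.4858 0.2041]
top 82 z 0.0706 [0.4863 0.2008] mid [0.4865 0.201 ]
```

View pics/top3.png

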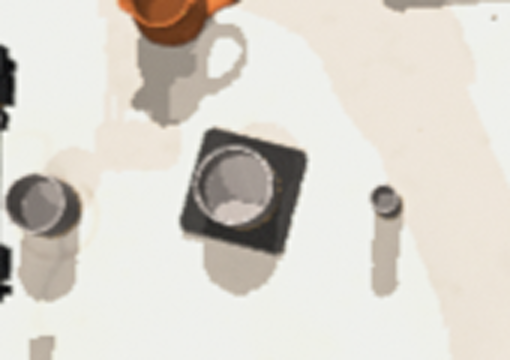

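The top view shows beaker_1 at (233,187) standing centred on the slate. The apparent up-left shift is rim parallax: the rim is at about (0.486, 0.2025), against a slate centre of (0.4876, 0.2035). Next is beaker_2.

Request:
tcp_steps:
  moves:
    - {"finger_gap":1, "dx":0.001, "dz":0.03}
    - {"finger_gap":1, "dx":0.001, "dz":0.07}
    - {"finger_gap":1, "dx":0.001, "dz":0.10}
    - {"finger_gap":1, "dx":0.001, "dz":0.12}
    - {"finger_gap":1, "dx":0.001, "dz":0.132}
    - {"finger_gap":1, "dx":0.001, "dz":0.14}
    - {"finger_gap":1, "dx":0.001, "dz":0.14}
    - {"finger_gap":1, "dx":0.001, "dz":0.14}

```text
clock: 10.5
tool_pos: [0.4768, 0.3714, 0.0511]
eef_rot: [0.707, 0.707, 0.001, 0.0]
contact_force: [0.2, -0.0, 0.5]
opening: 0.999
finger_force: 0.0
```

Request:
tcp_steps:
  moves:
    - {"finger_gap":0.65}
    - {"finger_gap":0.65}
    - {"finger_gap":0.65}
    - {"finger_gap":0}
    - {"finger_gap":0}
    - {"finger_gap":0}
    - {"finger_gap":0}
    - {"finger_gap":0}
  force: 25

```text
clock: 11.3
tool_pos: [0.4765, 0.3714, 0.0504]
eef_rot: [0.707, 0.707, 0.0, 0.0]
contact_force: [0.5, -0.7, 1.9]
opening: 0.587
finger_force: 25.0
```

Request:
tcp_steps:
  moves:
    - {"finger_gap":0, "dz":-0.02}
    - {"finger_gap":0, "dz":-0.05}
    - {"finger_gap":0, "dz":-0.09}
    - {"finger_gap":0, "dz":-0.12}
    - {"finger_gap":0, "dz":-0.12}

```text
clock: 11.8
tool_pos: [0.4781, 0.3726, 0.174]
eef_rot: [0.707, 0.707, 0.004, 0.0]
contact_force: [-0.0, 0.8, -1.2]
opening: 0.588
finger_force: 25.0
```

Request:
tcp_steps:
  moves:
    - {"finger_gap":0, "dx":-0.03}
    - {"finger_gap":0, "dx":-0.07, "dy":0.006}
    - {"finger_gap":0, "dx":-0.11, "dy":0.012}
    - {"finger_gap":0, "dx":-0.14, "dy":0.012}
    - {"finger_gap":0, "dx":-0.16, "dy":0.012}
    - {"finger_gap":0, "dx":-0.168, "dy":0.012}
    - {"finger_gap":0, "dx":-0.168, "dy":0.012}
    - {"finger_gap":0, "dx":-0.168, "dy":0.012, "dz":0.01}
    - {"finger_gap":0, "dx":-0.168, "dy":0.012, "dz":0.02}
    - {"finger_gap":0, "dx":-0.168, "dy":0.012, "dz":0.02}

```text
clock: 12.8
tool_pos: [0.4867, 0.2043, 0.1483]
eef_rot: [0.706, 0.708, -0.001, -0.001]
contact_force: [0.7, 0.3, -0.8]
opening: 0.589
finger_force: 25.0
```

Run:
```python
from h import *
p,d=snapshot('scene');cv2.imwrite('pics/s4.png',cv2.resize(p[150:290,180:320,::-1],None,fx=4,fy=4,interpolation=2))
print(get_state()['tool_pos'])
```

```text
[0.48720497 0.20406082 0.14896698]
```

View pics/s4.png

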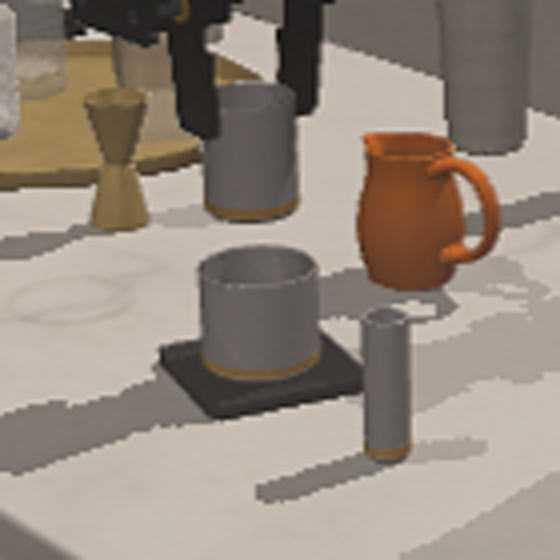

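Beaker_2 is held upright at (251,150) above beaker_1 at (260,310) in the crop. Before lowering I'll measure its offset.

Add to m.py:
```python
def cyl(w,c,r,z0,z1,rad=.05):
    # side-surface fit of a cylinder's centre at several heights
    w=w.reshape(-1,3);o=[]
    for za in np.linspace(z0,z1,3)[:-1]:
        zb=za+(z1-z0)/2
        q=w[(np.hypot(*(w[:,:2]-c).T)<rad)&(w[:,2]>za)&(w[:,2]<zb)]
        o.append((len(q),fitc(q[:,:2],r).round(4)) if len(q)>8 else None)
    return o
```

Run:
```python
from m import *
p,d=snapshot('scene');w=cloud('scene',d);c=np.array([.486,.203])
print(get_state()['tool_pos'])
print('b1',cyl(w,c,.033,.016,.05,.045))
print('b2',cyl(w,c,.026,.102,.130,.035))
# silhouette columns: left/right edges of grey at row bands
g=w[...,2]
for nm,za,zb in(('b2',.102,.125),('b1',.015,.055)):
    m=(np.hypot(w[...,0]-c[0],w[...,1]-c[1])<.045)&(g>za)&(g<zb)
    for v in np.unique(np.where(m)[0])[::3]:
        u=np.where(m[v])[0];print(nm,v,u.min(),u.max(),end='; ')
print()
for z in(.1,.12): print('pred b2 axis',z,proj('scene',[.4860,.2041,z]))
for z in(.012,.05): print('b1 axis',z,proj('scene',[.4860,.2041,z]))
```

```text
[0.4876668 0.2039256 0.1494967]
b1 [(209, array([0.4865, 0.2053])), (268, array([0.486 , 0.2053]))]
b2 [(152, array([0.4858, 0.2069])), (147, array([0.4861, 0.207 ]))]
b2 191 254 254; b2 194 231 254; b2 197 231 254; b2 200 231 254; b2 203 234 251; b1 215 242 242; b1 218 233 256; b1 221 242 243; b1 224 230 259; b1 227 230 259; b1 230 230 259; b1 233 230 259; b1 236 230 259; b1 239 231 258; b1 242 237 255; 
pred b2 axis 0.1 [243.74391219 201.23504884]
pred b2 axis 0.12 [243.36480836 192.51002748]
b1 axis 0.012 [245.36024203 238.4346524 ]
b1 axis 0.05 [244.67241233 222.60434874]
```

Beaker_2 sits 1.7 mm too far towards +y. Correcting that while lowering.

Request:
tcp_steps:
  moves:
    - {"finger_gap":0, "dx":-0.0015}
    - {"finger_gap":0, "dx":-0.0015, "dz":0.015}
    - {"finger_gap":0, "dx":-0.0015, "dz":0.03}
    - {"finger_gap":0, "dx":-0.0015, "dz":0.04}
    - {"finger_gap":0, "dx":-0.0015, "dz":0.05}
    - {"finger_gap":0, "dx":-0.0015, "dz":0.06}
    - {"finger_gap":0, "dx":-0.0015, "dz":0.068}
    - {"finger_gap":0, "dx":-0.0015, "dz":0.073}
    - {"finger_gap":0, "dx":-0.0015, "dz":0.075}
    - {"finger_gap":0, "dx":-0.0015, "dz":0.075}

```text
clock: 13.9
tool_pos: [0.4881, 0.2017, 0.0751]
eef_rot: [0.707, 0.707, -0.0, -0.0]
contact_force: [-0.8, 0.4, -1.3]
opening: 0.587
finger_force: 25.0
```

Request:
tcp_steps:
  moves:
    - {"finger_gap":0, "dz":0.001}
    - {"finger_gap":0, "dz":0.002}
    - {"finger_gap":0, "dz":0.003}
    - {"finger_gap":0, "dz":0.003}

```text
clock: 14.3
tool_pos: [0.4881, 0.2018, 0.0722]
eef_rot: [0.707, 0.707, 0.0, -0.0]
contact_force: [-0.1, -0.5, -2.4]
opening: 0.585
finger_force: 25.0
```

Request:
tcp_steps:
  moves:
    - {"finger_gap":0, "dz":0.001}
    - {"finger_gap":0, "dz":0.002}
    - {"finger_gap":0, "dz":0.0025}
    - {"finger_gap":0, "dz":0.0025}

```text
clock: 14.7
tool_pos: [0.4884, 0.2018, 0.0705]
eef_rot: [0.707, 0.707, 0.0, 0.0]
contact_force: [-0.9, -1.1, 6.7]
opening: 0.588
finger_force: 25.0
```

Seated: contact at the expected height (0.0705). Release, rise and look.

Request:
tcp_steps:
  moves:
    - {"finger_gap":0.61}
    - {"finger_gap":0.64}
    - {"finger_gap":0.7}
    - {"finger_gap":0.7, "dz":-0.01}
    - {"finger_gap":0.7, "dz":-0.03}
    - {"finger_gap":0.7, "dz":-0.07}
    - {"finger_gap":0.7, "dz":-0.11}
    - {"finger_gap":0.7, "dz":-0.12}

```text
clock: 15.5
tool_pos: [0.4902, 0.2024, 0.194]
eef_rot: [0.707, 0.707, 0.003, 0.001]
contact_force: [0.2, 0.6, 0.3]
opening: 0.7
finger_force: 0.0
```

Request:
tcp_steps:
  moves:
    - {"finger_gap":0.7, "dx":-0.04}
    - {"finger_gap":0.7, "dx":-0.09}
    - {"finger_gap":0.7, "dx":-0.14}
    - {"finger_gap":0.7, "dx":-0.19}
    - {"finger_gap":0.7, "dx":-0.24, "dy":-0.01}
    - {"finger_gap":0.7, "dx":-0.28, "dy":-0.02}
    - {"finger_gap":0.7, "dx":-0.32, "dy":-0.03}
    - {"finger_gap":0.7, "dx":-0.36, "dy":-0.037}
    - {"finger_gap":0.7, "dx":-0.40, "dy":-0.037}
    - {"finger_gap":0.7, "dx":-0.44, "dy":-0.037}

```text
clock: 16.5
tool_pos: [0.4503, -0.2397, 0.1896]
eef_rot: [0.707, 0.707, -0.0, -0.0]
contact_force: [0.7, -1.3, -0.2]
opening: 0.699
finger_force: 0.0
```

Request:
tcp_steps:
  moves:
    - {"finger_gap":0.7, "dx":-0.04}
    - {"finger_gap":0.7, "dx":-0.08}
    - {"finger_gap":0.7, "dx":-0.11}
    - {"finger_gap":0.7, "dx":-0.118}
    - {"finger_gap":0.7, "dx":-0.118}
    - {"finger_gap":0.7, "dx":-0.118}
    - {"finger_gap":0.7, "dx":-0.118}

```text
clock: 17.2
tool_pos: [0.4516, -0.3538, 0.1896]
eef_rot: [0.706, 0.708, 0.001, -0.001]
contact_force: [-1.1, 0.3, -0.2]
opening: 0.7
finger_force: 0.0
```

Run:
```python
from m import *
s=get_state();print(s['tool_pos'],s['q'])
c=np.array([.486,.203]);p,d=snapshot('scene');w=cloud('scene',d)
print('b1',cyl(w,c,.033,.016,.058,.045)); 
meas(c,.026,.085,.04)
cv2.imwrite('pics/s5.png',cv2.resize(p[150:290,180:320,::-1],None,fx=3,fy=3,interpolation=2))
```

```text
[ 0.4516218  -0.35384572  0.18959947] [ 5.86024787e-01  6.83136151e-01 -1.74225298e-03  1.77881595e+00
 -3.41986304e-04  6.80940061e-01  5.87945850e-01]
b1 [(264, array([0.4859, 0.2052])), (274, array([0.4864, 0.2053]))]
scene 253 z 0.0845 [0.4865 0.2036] mid [0.4863 0.2038]
top 77 z 0.0879 [0.4874 0.1998] mid [0.4874 0.2001]
```

View pics/s5.png

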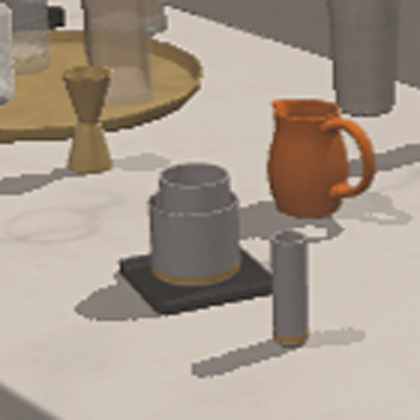

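Beaker_2 is seated inside beaker_1 at (195,200), upright, with its rim at about 85 mm as expected. Now beaker_3.

Request:
tcp_steps:
  moves:
    - {"finger_gap":0.7, "dz":0.03}
    - {"finger_gap":0.7, "dz":0.07}
    - {"finger_gap":0.7, "dz":0.1}
    - {"finger_gap":0.7, "dz":0.12}
    - {"finger_gap":0.7, "dz":0.13}
    - {"finger_gap":0.7, "dz":0.134}
    - {"finger_gap":0.7, "dz":0.134}
    - {"finger_gap":0.7, "dz":0.134}

```text
clock: 18.15
tool_pos: [0.4518, -0.3567, 0.0567]
eef_rot: [0.707, 0.707, 0.0, 0.001]
contact_force: [-0.3, -0.6, 0.0]
opening: 0.703
finger_force: 0.0
```

Request:
tcp_steps:
  moves:
    - {"finger_gap":0.5}
    - {"finger_gap":0.5}
    - {"finger_gap":0}
    - {"finger_gap":0}
    - {"finger_gap":0}
    - {"finger_gap":0}
    - {"finger_gap":0}
    - {"finger_gap":0}
  force: 25

```text
clock: 18.95
tool_pos: [0.4516, -0.3565, 0.0561]
eef_rot: [0.707, 0.707, 0.0, 0.001]
contact_force: [1.0, 0.7, 5.2]
opening: 0.417
finger_force: 25.0
```

Request:
tcp_steps:
  moves:
    - {"finger_gap":0, "dz":-0.02}
    - {"finger_gap":0, "dz":-0.05}
    - {"finger_gap":0, "dz":-0.09}
    - {"finger_gap":0, "dz":-0.13}
    - {"finger_gap":0, "dz":-0.14}
    - {"finger_gap":0, "dz":-0.14}

```text
clock: 19.55
tool_pos: [0.4514, -0.3566, 0.1965]
eef_rot: [0.707, 0.707, 0.0, 0.001]
contact_force: [-0.3, 0.3, -2.4]
opening: 0.416
finger_force: 25.0
```

Request:
tcp_steps:
  moves:
    - {"finger_gap":0, "dx":0.03, "dy":0.01}
    - {"finger_gap":0, "dx":0.07, "dy":0.02}
    - {"finger_gap":0, "dx":0.11, "dy":0.03}
    - {"finger_gap":0, "dx":0.15, "dy":0.037}
    - {"finger_gap":0, "dx":0.19, "dy":0.037}
    - {"finger_gap":0, "dx":0.23, "dy":0.037}
    - {"finger_gap":0, "dx":0.27, "dy":0.037}
    - {"finger_gap":0, "dx":0.31, "dy":0.037}
    - {"finger_gap":0, "dx":0.35, "dy":0.037}
    - {"finger_gap":0, "dx":0.39, "dy":0.037}

```text
clock: 20.55
tool_pos: [0.4862, 0.0351, 0.1935]
eef_rot: [0.707, 0.707, -0.002, -0.001]
contact_force: [2.0, 0.4, -0.8]
opening: 0.419
finger_force: 25.0
```

Request:
tcp_steps:
  moves:
    - {"finger_gap":0, "dx":0.04}
    - {"finger_gap":0, "dx":0.08}
    - {"finger_gap":0, "dx":0.12}
    - {"finger_gap":0, "dx":0.145}
    - {"finger_gap":0, "dx":0.16}
    - {"finger_gap":0, "dx":0.168}
    - {"finger_gap":0, "dx":0.168, "dz":0.01}
    - {"finger_gap":0, "dx":0.168, "dz":0.02}
    - {"finger_gap":0, "dx":0.168, "dz":0.02}
    - {"finger_gap":0, "dx":0.168, "dz":0.02}

```text
clock: 21.55
tool_pos: [0.488, 0.2001, 0.1752]
eef_rot: [0.708, 0.706, -0.001, -0.0]
contact_force: [0.6, 0.0, -1.7]
opening: 0.419
finger_force: 25.0
```

Create chk.py:
```python
from m import *
def chk(r_held,zb,r_in,z_in):
    c=np.array([.4865,.204]);p,d=snapshot('scene');w=cloud('scene',d)
    print(get_state()['tool_pos'])
    print('held',cyl(w,c,r_held,zb+.004,zb+.034,r_held+.012)); print('outer',cyl(w,c,r_in,z_in,z_in+.016,r_in+.01)); print('b1',cyl(w,c,.033,.016,.058,.045))
    g=cv2.Canny(cv2.cvtColor(p,7),40,120);return p
```

Run:
```python
from chk import *
p=chk(.019,.120,.026,.069);cv2.imwrite('pics/s6.png',cv2.resize(p[130:290,180:320,::-1],None,fx=3,fy=3,interpolation=2))
```

```text
[0.48829122 0.20057636 0.17557909]
held [(114, array([0.4871, 0.2019])), (121, array([0.4868, 0.2019]))]
outer [(134, array([0.4866, 0.204 ])), (151, array([0.4861, 0.2042]))]
b1 [(264, array([0.486 , 0.2055])), (278, array([0.486 , 0.2055]))]
```

View pics/s6.png

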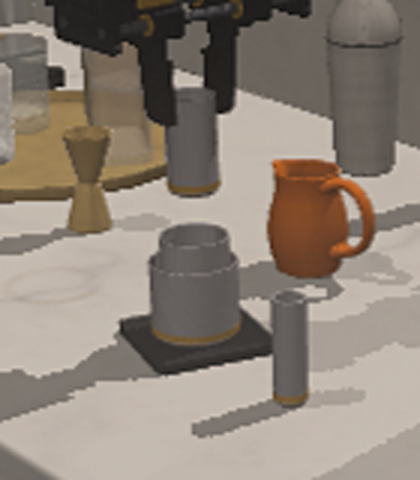

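Beaker_3 is held upright at (192,140) above the nest at (195,240), 1–2 mm too low in y. Shifting +1 mm in y and lowering.

Request:
tcp_steps:
  moves:
    - {"finger_gap":0, "dx":0.001}
    - {"finger_gap":0, "dx":0.001, "dz":0.015}
    - {"finger_gap":0, "dx":0.001, "dz":0.03}
    - {"finger_gap":0, "dx":0.001, "dz":0.04}
    - {"finger_gap":0, "dx":0.001, "dz":0.05}
    - {"finger_gap":0, "dx":0.001, "dz":0.06}
    - {"finger_gap":0, "dx":0.001, "dz":0.07}
    - {"finger_gap":0, "dx":0.001, "dz":0.08}
    - {"finger_gap":0, "dx":0.001, "dz":0.084}
    - {"finger_gap":0, "dx":0.001, "dz":0.084}

```text
clock: 22.6
tool_pos: [0.4878, 0.2026, 0.0911]
eef_rot: [0.707, 0.707, -0.001, -0.0]
contact_force: [0.0, 0.2, -1.4]
opening: 0.421
finger_force: 25.0
```

Request:
tcp_steps:
  moves:
    - {"finger_gap":0, "dz":0.001}
    - {"finger_gap":0, "dz":0.002}
    - {"finger_gap":0, "dz":0.002}

```text
clock: 22.9
tool_pos: [0.4883, 0.2028, 0.0899]
eef_rot: [0.707, 0.707, 0.0, 0.0]
contact_force: [-0.3, -0.4, -2.0]
opening: 0.423
finger_force: 25.0
```

Request:
tcp_steps:
  moves:
    - {"finger_gap":0, "dz":0.001}
    - {"finger_gap":0, "dz":0.002}
    - {"finger_gap":0, "dz":0.002}

```text
clock: 23.2
tool_pos: [0.4884, 0.2028, 0.0882]
eef_rot: [0.707, 0.707, 0.0, 0.0]
contact_force: [-0.9, -0.7, 3.1]
opening: 0.416
finger_force: 25.0
```

Seated. Release, rise and move over beaker_4.

Request:
tcp_steps:
  moves:
    - {"finger_gap":0.45}
    - {"finger_gap":0.48}
    - {"finger_gap":0.55}
    - {"finger_gap":0.55, "dz":-0.01}
    - {"finger_gap":0.55, "dz":-0.03}
    - {"finger_gap":0.55, "dz":-0.06}
    - {"finger_gap":0.55, "dz":-0.09}
    - {"finger_gap":0.55, "dz":-0.1}

```text
clock: 24.0
tool_pos: [0.4896, 0.2032, 0.1908]
eef_rot: [0.707, 0.707, 0.002, 0.001]
contact_force: [0.4, -0.3, 0.3]
opening: 0.546
finger_force: 0.0
```

Request:
tcp_steps:
  moves:
    - {"finger_gap":0.55, "dx":-0.03}
    - {"finger_gap":0.55, "dx":-0.07, "dy":-0.01}
    - {"finger_gap":0.55, "dx":-0.10, "dy":-0.017}
    - {"finger_gap":0.55, "dx":-0.12, "dy":-0.017}
    - {"finger_gap":0.55, "dx":-0.1275, "dy":-0.017}
    - {"finger_gap":0.55, "dx":-0.1275, "dy":-0.017}
    - {"finger_gap":0.55, "dx":-0.1275, "dy":-0.017}

```text
clock: 24.7
tool_pos: [0.4714, 0.0766, 0.1876]
eef_rot: [0.707, 0.708, 0.0, -0.0]
contact_force: [0.1, 0.3, -0.4]
opening: 0.549
finger_force: 0.0
```

Run:
```python
from m import *
s=get_state();print(s['tool_pos'])
c=np.array([.4865,.204]);p,d=snapshot('scene');w=cloud('scene',d)
meas(c,.019,.104,.03)
print('b4',cyl(w,np.array([.4708,.075]),.0125,.01,.06,.03))
cv2.imwrite('pics/s7.png',cv2.resize(p[130:290,180:320,::-1],None,fx=3,fy=3,interpolation=2))
```

```text
[0.47139924 0.07658688 0.1875754 ]
scene 167 z 0.1037 [0.4869 0.2036] mid [0.4858 0.2046]
top 57 z 0.1061 [0.488  0.2001] mid [0.4881 0.2007]
b4 [(129, array([0.471 , 0.0777])), (137, array([0.4712, 0.0778]))]
```

View pics/s7.png

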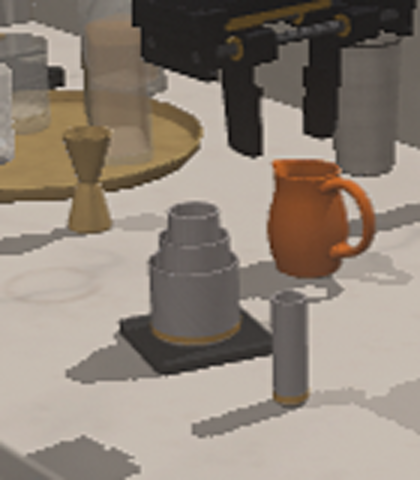

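Three are nested at (195,250), with beaker_3's rim at about 104 mm as expected. Beaker_4 is at (290,345) under the gripper. Grasping it.

Request:
tcp_steps:
  moves:
    - {"finger_gap":0.55, "dz":0.03}
    - {"finger_gap":0.55, "dz":0.06}
    - {"finger_gap":0.55, "dz":0.09}
    - {"finger_gap":0.55, "dz":0.11}
    - {"finger_gap":0.55, "dz":0.12}
    - {"finger_gap":0.55, "dz":0.125}
    - {"finger_gap":0.55, "dz":0.125}
    - {"finger_gap":0.55, "dz":0.125}

```text
clock: 25.65
tool_pos: [0.4717, 0.0755, 0.0634]
eef_rot: [0.707, 0.707, 0.001, 0.0]
contact_force: [0.2, 0.6, 0.3]
opening: 0.547
finger_force: 0.0
```

Request:
tcp_steps:
  moves:
    - {"finger_gap":0.36}
    - {"finger_gap":0.36}
    - {"finger_gap":0}
    - {"finger_gap":0}
    - {"finger_gap":0}
    - {"finger_gap":0}
    - {"finger_gap":0}
    - {"finger_gap":0}
  force: 25

```text
clock: 26.45
tool_pos: [0.4715, 0.0753, 0.063]
eef_rot: [0.707, 0.707, 0.0, 0.0]
contact_force: [0.5, -0.2, 6.4]
opening: 0.273
finger_force: 25.0
```

Request:
tcp_steps:
  moves:
    - {"finger_gap":0, "dz":-0.02}
    - {"finger_gap":0, "dz":-0.05}
    - {"finger_gap":0, "dz":-0.09}
    - {"finger_gap":0, "dz":-0.13}
    - {"finger_gap":0, "dz":-0.14}
    - {"finger_gap":0, "dz":-0.14}

```text
clock: 27.05
tool_pos: [0.4717, 0.0754, 0.2037]
eef_rot: [0.707, 0.707, 0.001, 0.001]
contact_force: [-0.3, -1.5, -0.7]
opening: 0.269
finger_force: 25.0
```

Request:
tcp_steps:
  moves:
    - {"finger_gap":0, "dx":0.03, "dy":0.01}
    - {"finger_gap":0, "dx":0.07, "dy":0.017}
    - {"finger_gap":0, "dx":0.1, "dy":0.017}
    - {"finger_gap":0, "dx":0.12, "dy":0.017}
    - {"finger_gap":0, "dx":0.1275, "dy":0.017}
    - {"finger_gap":0, "dx":0.1275, "dy":0.017, "dz":0.01}
    - {"finger_gap":0, "dx":0.1275, "dy":0.017, "dz":0.02}
    - {"finger_gap":0, "dx":0.1275, "dy":0.017, "dz":0.02}
    - {"finger_gap":0, "dx":0.1275, "dy":0.017, "dz":0.02}
    - {"finger_gap":0, "dx":0.1275, "dy":0.017, "dz":0.02}

```text
clock: 28.05
tool_pos: [0.4884, 0.2019, 0.1828]
eef_rot: [0.708, 0.707, 0.0, 0.0]
contact_force: [-0.8, -0.2, -0.2]
opening: 0.27
finger_force: 25.0
```

Run:
```python
from chk import *
p=chk(.0125,.120,.019,.087);cv2.imwrite('pics/s8.png',cv2.resize(p[130:290,180:320,::-1],None,fx=3,fy=3,interpolation=2))
```

```text
[0.48847324 0.2021637  0.18299225]
held [(80, array([0.4875, 0.2045])), (79, array([0.4869, 0.2044]))]
outer [(64, array([0.4874, 0.2043])), (114, array([0.487 , 0.2042]))]
b1 [(258, array([0.486 , 0.2055])), (272, array([0.4859, 0.2052]))]
```

View pics/s8.png

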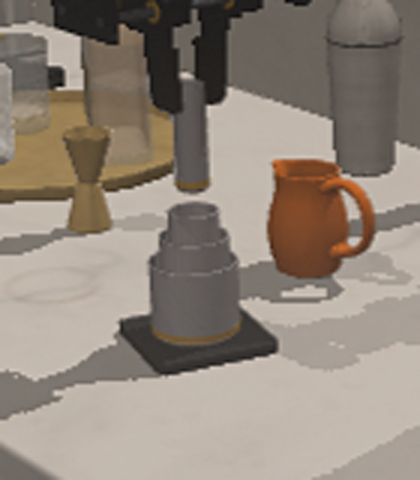

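Beaker_4 at (192,135) is aligned with beaker_3's mouth at (193,212) to well within 1 mm. Lowering: 76 mm to seat.

Request:
tcp_steps:
  moves:
    - {"finger_gap":0, "dz":0.01}
    - {"finger_gap":0, "dz":0.02}
    - {"finger_gap":0, "dz":0.03}
    - {"finger_gap":0, "dz":0.04}
    - {"finger_gap":0, "dz":0.05}
    - {"finger_gap":0, "dz":0.06}
    - {"finger_gap":0, "dz":0.067}
    - {"finger_gap":0, "dz":0.071}
    - {"finger_gap":0, "dz":0.073}
    - {"finger_gap":0, "dz":0.073}

```text
clock: 29.1
tool_pos: [0.4882, 0.2028, 0.1096]
eef_rot: [0.707, 0.707, 0.0, -0.0]
contact_force: [-0.4, 0.7, 0.3]
opening: 0.273
finger_force: 25.0
```

Request:
tcp_steps:
  moves:
    - {"finger_gap":0, "dz":0.001}
    - {"finger_gap":0, "dz":0.002}
    - {"finger_gap":0, "dz":0.002}

```text
clock: 29.4
tool_pos: [0.4882, 0.2028, 0.1078]
eef_rot: [0.707, 0.707, 0.0, 0.0]
contact_force: [0.1, -0.1, -0.4]
opening: 0.267
finger_force: 25.0
```

Request:
tcp_steps:
  moves:
    - {"finger_gap":0, "dz":0.0005}
    - {"finger_gap":0, "dz":0.0015}
    - {"finger_gap":0, "dz":0.0015}

```text
clock: 29.7
tool_pos: [0.4885, 0.2029, 0.1072]
eef_rot: [0.707, 0.707, 0.001, 0.0]
contact_force: [-0.5, 0.6, 7.8]
opening: 0.276
finger_force: 25.0
```

Seated at the expected height. Release, retreat and verify.

Request:
tcp_steps:
  moves:
    - {"finger_gap":0.3}
    - {"finger_gap":0.34}
    - {"finger_gap":0.42}
    - {"finger_gap":0.42, "dz":-0.01}
    - {"finger_gap":0.42, "dz":-0.03}
    - {"finger_gap":0.42, "dz":-0.06}
    - {"finger_gap":0.42, "dz":-0.09}
    - {"finger_gap":0.42, "dz":-0.1}

```text
clock: 30.5
tool_pos: [0.4896, 0.2032, 0.2093]
eef_rot: [0.707, 0.707, 0.002, 0.001]
contact_force: [1.0, 0.2, -0.3]
opening: 0.418
finger_force: 0.0
```

Request:
tcp_steps:
  moves:
    - {"finger_gap":0.42, "dx":-0.03}
    - {"finger_gap":0.42, "dx":-0.07}
    - {"finger_gap":0.42, "dx":-0.11}
    - {"finger_gap":0.42, "dx":-0.15}
    - {"finger_gap":0.42, "dx":-0.18}
    - {"finger_gap":0.42, "dx":-0.18}
    - {"finger_gap":0.42, "dx":-0.18}
    - {"finger_gap":0.42, "dx":-0.18}

```text
clock: 31.3
tool_pos: [0.4881, 0.0242, 0.206]
eef_rot: [0.706, 0.708, 0.0, -0.0]
contact_force: [-0.6, -0.2, 0.8]
opening: 0.423
finger_force: 0.0
```

Run:
```python
from m import *
c=np.array([.4865,.204])
meas(c,.0125,.123,.022)
p,d=snapshot('scene');w=cloud('scene',d);print('b1',cyl(w,c,.033,.016,.058,.045))
cv2.imwrite('pics/s9.png',cv2.resize(p[130:330,170:430,::-1],None,fx=3,fy=3,interpolation=2))
```

```text
scene 90 z 0.1231 [0.4869 0.2041] mid [0.4862 0.204 ]
top 31 z 0.1264 [0.4879 0.2006] mid [0.488  0.2006]
b1 [(249, array([0.4863, 0.2055])), (279, array([0.4862, 0.2053]))]
```

View pics/s9.png

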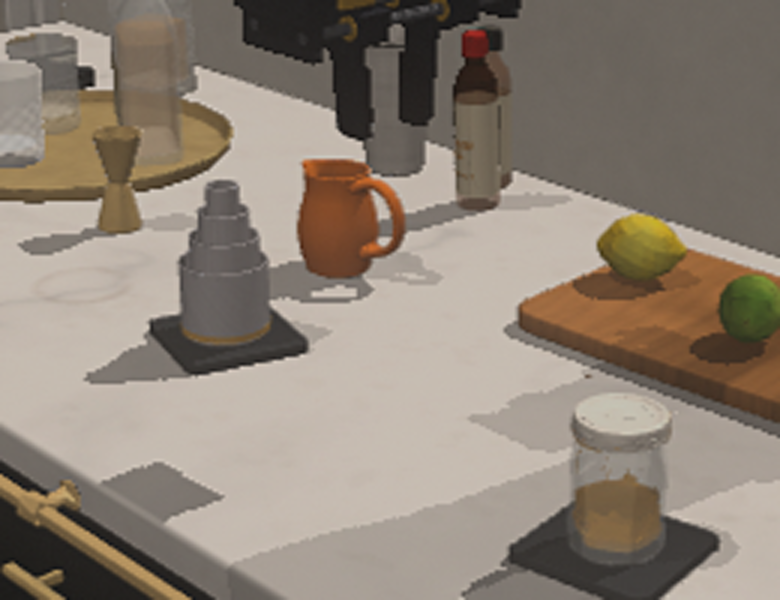

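All four stand nested at (225,270) on the slate, with the innermost rim at about 123 mm as expected. The jug and honey jar look untouched. Handing in.

```bash
python3 -c "
from plant import *
print(finish_job())"
```

```text
the job is handed in; nothing more can be done
None
```

The four beakers stand nested upright by size on the empty slate coaster, within about 2 mm of its centre; the honey jar, jug and spice jar were not touched, and the job was handed in at about 31 s with no result shown.

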